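Put a connector away in the parts cabinet

ROBOT

A 6-joint arm with a two-finger parallel gripper is mounted at the origin on a cart in front of the work surface, level with it; the furniture and walls round the work are solid. World frame = base frame: x ahead of the robot, y to its left, z up, the work surface at z = 0. Lengths are in mm, angles in rad, forces in N, time in s.
With the tool pointing down it reaches from about 350 to 775 mm from the base axis. Payload 7.3 kg.
Tool frame: the origin (TCP) lies midway between the tips of the shut fingers; the grasp point (between the pads) lies 19 mm behind it (bot.grip_depth is the distance from the TCP to the grasp point, in mm); z points along the fingers, x is the direction in which the jaws open and shut, and the axes are right-handed (so a half turn about z gives the same grasp; the last joint's range is limited). The gripper opens to 92 mm and grips with 3 to 60 N. Pads are 19 mm wide; open, the fingers measure 130 mm over their backs; the gripper's body (75 mm by 190 mm) begins 47 mm behind the grasp point.
Start: joints at [1.075, 0.342, 1.524, -0, 1.275, -0.146], TCP at [179.909, 493.232, 226.741] pointing down, gripper open.
Joint ranges: [-2.53, 2.53], [-0.77, 2.02], [0.04, 2.7], [-1, 4.14], [0.28, 2.66], [-3.11, 3.11]. Speed limits (rad/s): [2.57, 2.57, 3.14, 3.14, 3.14, 3.14].

INTERFACE

Orientations are given as [roll, pitch, yaw] about the fixed x, y, z axes, in that order (R = Rz(yaw) Ry(pitch) Rx(roll)).
In Python, from plant import bot gives the robot as it stands. The module is installed in compiled form; this text tells all that it offers.
- The arm moves only by the shell command python3 -m inch 'ROWS'. ROWS is JSON, a list that holds one entry, the list of rows, each a list of 7 numbers: the shift along the tool's x, y, z each as a share of 0.2 m, from -1 to 1, then the turn, a rotation vector about the tool's x, y, z each as a share of 45 degrees, from -1 to 1, then the closure, from -1 (fully open) to 1 (shut), so that 0 is half open. A call has exactly 10 rows; each row is the pose to reach, as a shift and turn from the pose commanded when the call began, along the tool's axes at that moment; what a row does not reach only later rows make up. A row lasts 1/8 s, in which the tool goes at most 62.5 mm and 10.7 degrees, less where a joint would pass 70% of its speed; a pose out of reach is approached as far as the arm can. A call with a number of a shift or a turn outside -1 to 1 is refused whole. A call with a gripper value outside its range is refused whole. The fingers move at their own pace and stop on an object; the grip force is fixed at half the most. Time passes only in rows, so rows that repeat a pose let the fingers close, or fill a call up. It gives the time, the measured TCP pose, the force and the opening at its end, in the units of the state.
- bot.get_obs(): the state, without advancing time (a new reading comes with each control period).
- bot.capture(name): name is "scene" or "top" or "wrist"; returns the picture (420x560x3 uint8, red, green, blue); there is no depth.
- bot.camera_params(name): a dict with "fx", "fy", "cx", "cy" (pixels), "R" (3x3) and "t" (3): a world point X has camera coordinates R X + t; the wrist camera has in their place "T_tool_cam" (4x4, takes a point from camera to tool coordinates, whose origin is the TCP and whose axes are the tool frame's). Camera axes: x right, y down, z forward; pixel columns grow to the right and rows downward; lengths in mm; the calibration is good to about 2 mm. A picture is of the moment at which its call begins: read the wrist's pose just before it. camera_params takes no time and is no camera call.
- bot.close_job(): hands the job in, once; it reports no verdict.
The state is a dict: "time": time; "joint_positions": joint angles; "dq": joint speeds; "tau": joint torques, N m; "tool_pos": TCP position; "tcp_rot": TCP orientation; "contact_force": force on the tool from outside, world axes, zero at the start; "moment": the same for the moment, N m; "grip_width": finger opening in mm.
Only numpy, scipy, OpenCV 4.12 (cv2) and the standard library are available. Lean on these libraries where they do the work, as an engineer would, in place of code of your own. Each camera call takes 0.05 s, during which the arm holds its last target.

TASK

Pull the upper drawer of the grey parts cabinet wide open (it has a black knob), lay the black connector with the orange end flat, right way up, in the drawer's front compartment and let go of it, then push the drawer fully shut. Leave the lower drawer closed and do not disturb the fuse carrier or the box with the red stop button on the table.

Things in the scene. Friction and masses are not known exactly. Their poses are not given: they have to be found in the camera images.
- top_drawer (a joint): How far the upper drawer of the parts cabinet is pulled out, m: 0 shut, 0.135 at its stop. It may start up to 15 mm ajar. It slides level, stays where it is left, and needs about 2 to 5 N to move.
- low_drawer (a joint): How far the lower drawer of the same cabinet is pulled out, m: 0 shut. It must stay shut.
- cabinet: Grey steel parts cabinet with two blue-fronted drawers, fixed to the table, 190 mm wide, 155 mm high. Origin on the table under its middle; its own -x axis points out of the drawer fronts (the way drawers open), z up. Drawer fronts 92 mm in front of the origin, back 82 mm behind. The lower drawer's knob is like the upper one, 39 mm above the table.
- slab_edge (a point): Middle of the lower front edge of the cabinet's solid 18 mm thick top slab: 137 mm above the table, 22 mm past the drawer fronts. The slab overhangs to 10 mm behind the middle of the shut knob head and 42 mm above it, so a gripper pointing straight down does not fit there; one that leans back, away from the cabinet, by 30 to 45 degrees does.
- top_handle (a point): Middle of the black knob head of the upper drawer: a short cylinder 26 mm across and 20 mm long, its axis along the slide, on a 14 mm stem; 95 mm above the table, 32 mm in front of the blue drawer front. Moves with the drawer. Axes as the cabinet's: -x points out of the cabinet.
- front_bin (a point): Centre of the floor of the upper drawer's front compartment, 77 mm above the table, 90 mm behind the middle of the knob head; moves with the drawer. Axes as the cabinet's. Compartment 92 mm long (x), 174 mm wide (y); above this floor the side walls stand 44 mm, the rear divider 40 mm, the drawer front 57 mm. With the drawer fully out the top slab ends 55 mm behind this point.
- connector_mid (a point): Centre, half-way up, of the connector to put away: a black sealed plastic connector with an orange end, lying on the table. Solid body 46 mm long along its own x, 34 mm wide along its y, 22 mm high (a small latch on top reaches 26 mm); z up. 60 g. Grasp it across its width.
- fuse_carrier_mid (a point): Middle of a black fuse carrier with coloured blade fuses, 36 x 85 x 27 mm, long along its own y; a loose bystander.
- stop_box_mid (a point): Middle of a grey box with a red mushroom stop button, 60 x 60 x 62 mm; a loose bystander.
Things that resemble listed ones, but are neither listed nor needed, are in the scene too. What is shaped like the part that bears connector_mid but pink or yellow is not meant.

How it is judged (in metres and radians):
On the way, in this order (a step that is already met when the one before it is completed fails the run):
1. the upper drawer has been pulled out more than 100 mm (value of joint top_drawer above 0.1 m), for 0.2 s.
2. the connector lies in the open drawer's front compartment, let go (x of connector_mid in the frame of front_bin between -0.046 and 0.046 m and y of connector_mid in the frame of front_bin between -0.087 and 0.087 m and z of connector_mid in the frame of front_bin below 0.018 m and contact force between connector and the fingers below 0.1 N and value of joint top_drawer above 0.06 m), for 0.2 s.
At the end, for the whole second after the job is handed in: The upper drawer is shut (within 6 mm), the lower drawer is shut (within 6 mm), and the connector lies at rest, flat and right way up (within 0.2 rad), on the floor of the upper drawer's front compartment (value of joint each of top_drawer, low_drawer below 0.006 m and x of connector_mid in the frame of front_bin between -0.046 and 0.046 m and y of connector_mid in the frame of front_bin between -0.087 and 0.087 m and z of connector_mid in the frame of front_bin between 0.004 and 0.018 m and angle between connector_mid's own z axis and vertical below 0.2 rad and linear speed of connector below 0.02 m/s); the robot touches nothing.
It fails at once if the lower drawer is pulled out more than 15 mm (value of joint low_drawer above 0.015 m).
It fails at once if the fuse carrier is moved more than 30 mm (distance of fuse_carrier_mid from where it was at the start of the episode above 0.03 m).
It fails at once if the stop button is moved more than 30 mm (distance of stop_box_mid from where it was at the start of the episode above 0.03 m).
It also fails if it takes over 67 s, if anything falls off the work surface, if the arm or the gripper's body presses on something with over 40 N, if the wrist force passes 120 N, or if a joint passes its speed limit or range.

## Working session

There is one attempt and no reset: what is moved stays moved. The work goes in short steps, Python scripts to look and compute and a shell command to move; the robot and the scene stay as the last step left them, time stands still between calls to the robot, and variables do not carry over. Pictures are saved under pics/ and viewed, and the job is handed in when it is done.

```bash
mkdir -p pics
python3 - <<'E'
from plant import bot
import cv2,json
o=bot.get_obs(); print({k:o[k] for k in('time','tool_pos','tcp_rot','grip_width','contact_force')})
for n in('scene','top','wrist'):
    cv2.imwrite(f'pics/{n}0.png',bot.capture(n)[:,:,::-1]); print(n,bot.camera_params(n))
E
```

```text
{'time': 0.0, 'tool_pos': array([179.70634702, 492.84879569, 226.0621877 ]), 'tcp_rot': array([-3.14137951e+00,  1.51097977e-03,  1.22103932e+00]), 'grip_width': 91.51006952654164, 'contact_force': array([-0.29442873,  1.15645362,  1.06078772])}
scene {'fx': 460.1456850215477, 'fy': 460.1456850215477, 'cx': 282.68901489941027, 'cy': 206.35476718504543, 'R': array([[ 0.94343336,  0.33153903,  0.0039203 ],
       [ 0.15082354, -0.41859655, -0.89556082],
       [-0.29527234,  0.84549323, -0.44492184]]), 't': array([-597.75708518,  114.58444421, 1153.75229784])}
top {'fx': 399.8423427667454, 'fy': 399.8423427667454, 'cx': 279.704212877738, 'cy': 216.7895985092377, 'R': array([[ 0.34384916, -0.93895438, -0.01150773],
       [-0.72835109, -0.25895031, -0.63438901],
       [ 0.59268241,  0.2265158 , -0.7729283 ]]), 't': array([  3.55376388, 539.23433705, 641.45190569])}
wrist {'fx': 307.54342685479463, 'fy': 307.54342685479463, 'cx': 283.1060820743057, 'cy': 212.22801875488832, 'T_tool_cam': array([[ 9.99999802e-01,  3.54583629e-04, -5.19197269e-04,
        -8.47673604e-01],
       [-1.95859141e-04,  9.60389852e-01,  2.78659818e-01,
        -7.57699801e+01],
       [ 5.97439998e-04, -2.78659661e-01,  9.60389732e-01,
        -1.58192214e+02],
       [ 0.00000000e+00,  0.00000000e+00,  0.00000000e+00,
         1.00000000e+00]])}
```

View pics/scene0.png

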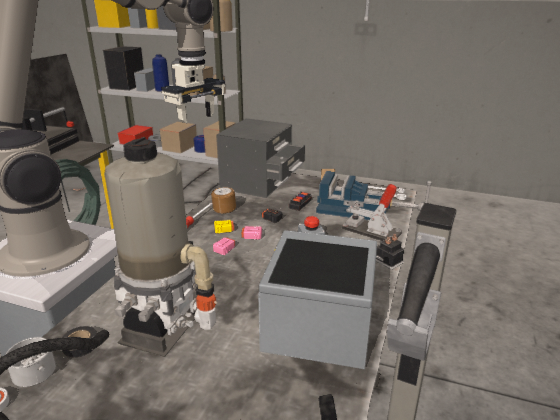

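View pics/top0.png

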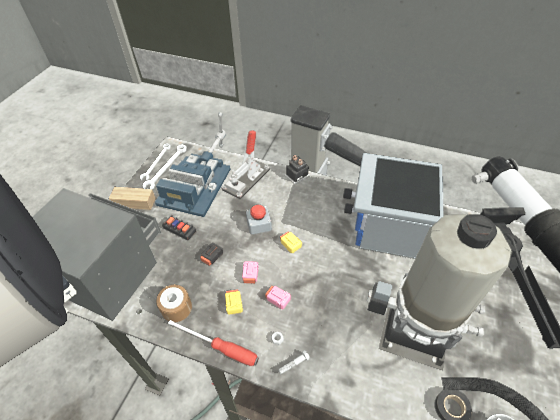

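View pics/wrist0.png

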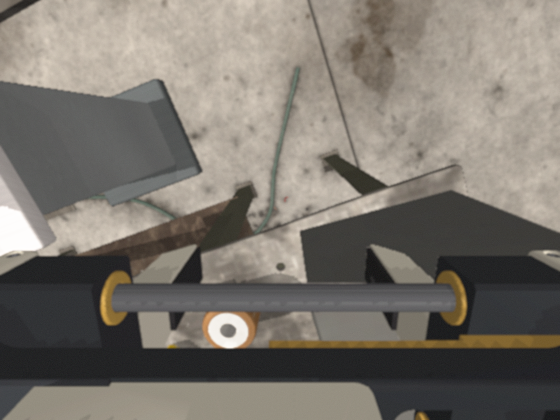

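```bash
cat > h.py <<'E'
import numpy as np,cv2
from plant import bot
from scipy.spatial.transform import Rotation as Ro
def cam(n,o=None):
    p=bot.camera_params(n);K=np.array([[p['fx'],0,p['cx']],[0,p['fy'],p['cy']],[0,0,1]])
    if 'R' in p: return K,np.array(p['R']),np.array(p['t'])
    o=o or bot.get_obs()
    T=np.eye(4);T[:3,:3]=Ro.from_euler('xyz',o['tcp_rot']).as_matrix();T[:3,3]=o['tool_pos']
    M=np.linalg.inv(T@np.array(p['T_tool_cam']));return K,M[:3,:3],M[:3,3]
def ray(c,uv):
    K,R,t=c;d=R.T@np.linalg.solve(K,[uv[0],uv[1],1]);return -R.T@t,d/np.linalg.norm(d)
def onz(c,uv,z):
    a,d=ray(c,uv);return a+d*(z-a[2])/d[2]
def tri(L):
    A=0;b=0
    for c,uv in L:
        a,d=ray(c,uv);P=np.eye(3)-np.outer(d,d);A=A+P;b=b+P@a
    x=np.linalg.solve(A,b);return x,[np.linalg.norm((np.eye(3)-np.outer(ray(c,u)[1],ray(c,u)[1]))@(x-ray(c,u)[0])) for c,u in L]
def proj(c,X):
    K,R,t=c;p=K@(R@np.array(X)+t);return p[:2]/p[2]
E
python3 - <<'E'
from h import *
t=cv2.imread('pics/top0.png');s=cv2.imread('pics/scene0.png')
cv2.imwrite('pics/t_a.png',cv2.resize(t[140:270,320:460],None,fx=5,fy=4.6,interpolation=2)) 
cv2.imwrite('pics/t_b.png',cv2.resize(t[190:320,150:310],None,fx=5,fy=4.6,interpolation=2)) 
c=cam('top')
for n,uv in dict(conn=(209,252),fuse=(180,227),stop=(259,222),cabc=(400,180)).items(): print(n,onz(c,uv,12 if n!='cabc' else 155).round())
E
```

```text
conn [479. 367.  12.]
fuse [524. 475.  12.]
stop [610. 285.  12.]
cabc [737. -33. 155.]
```

```bash
ls pics
```

```text
scene0.png
t_a.png
t_b.png
top0.png
wrist0.png
```

View pics/t_a.png

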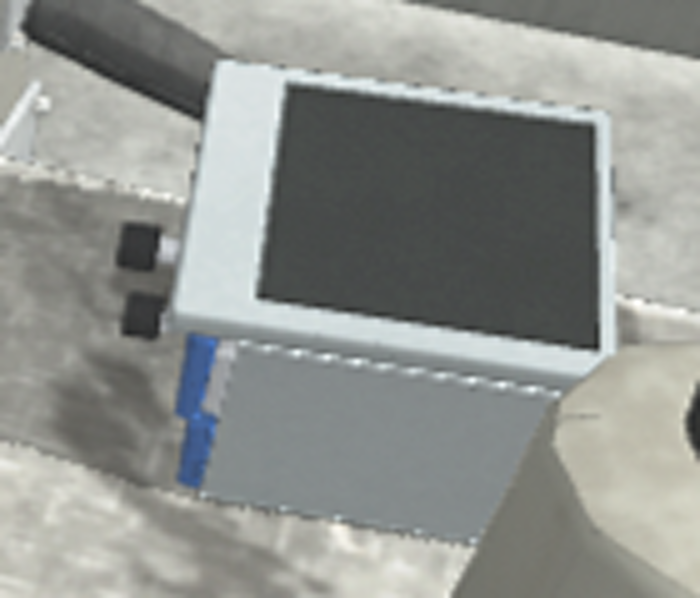

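View pics/t_b.png

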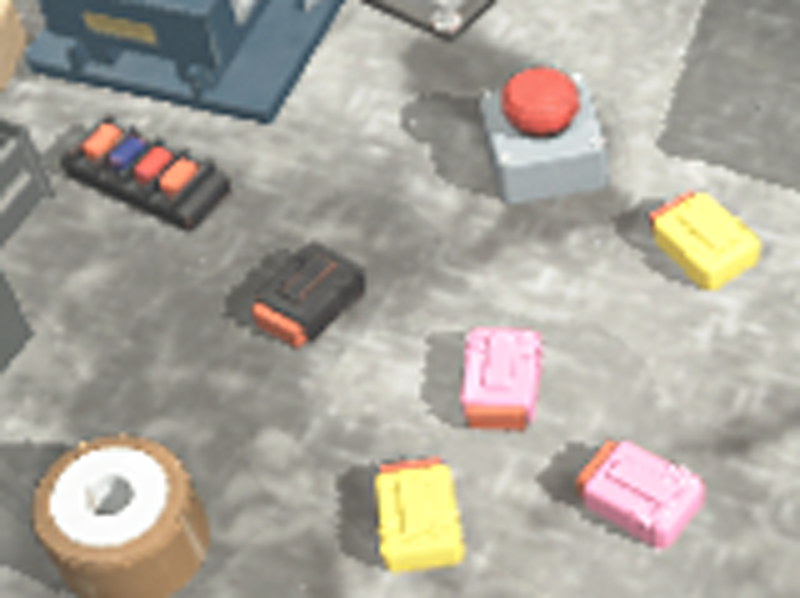

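Run:
```python
from h import *
c=cam('top')
f=lambda u,v,z:onz(c,(320+u/5,140+v/4.6),z)
P=[f(217,60,155),f(174,318,155),f(612,352,155),f(610,110,155)]
print(np.round(P,1))
print([np.linalg.norm(P[i]-P[(i+1)%4]).round(1) for i in range(4)])
e=P[0]-P[1]; print('yaw front edge dir',np.degrees(np.arctan2(e[1],e[0])))
e=P[2]-P[1]; print(np.degrees(np.arctan2(e[1],e[0])));e=P[3]-P[0]; print(np.degrees(np.arctan2(e[1],e[0])))
# knobs head visible centre
print(f(140,247,95),f(145,315,39))
for p in P: print(proj(cam('scene'),p).round(1), end=' ')
```

```text
[[ 802.2   69.9  155. ]
 [ 612.2   47.   155. ]
 [ 655.5 -138.9  155. ]
 [ 827.  -120.8  155. ]]
[np.float64(191.4), np.float64(190.9), np.float64(172.5), np.float64(192.3)]
yaw front edge dir 6.850035240975201
-76.87193332027398
-82.58634289553973
[709.22007041  79.27790395  95.        ] [711.34786893  70.21980253  39.        ]
[375.5 240.6] [280.7 230. ] [268.  285.3] [371.8 300.5]
```

Run:
```python
from h import *
t=cv2.imread('pics/top0.png');s=cv2.imread('pics/scene0.png')
cv2.imwrite('pics/s_a.png',cv2.resize(s[205:365,250:390],None,fx=5,fy=3.75,interpolation=2)) 
cv2.imwrite('pics/t_c.png',cv2.resize(t[145:225,340:450],None,fx=7,fy=7,interpolation=2))
```

```text
(no output)
```

View pics/s_a.png

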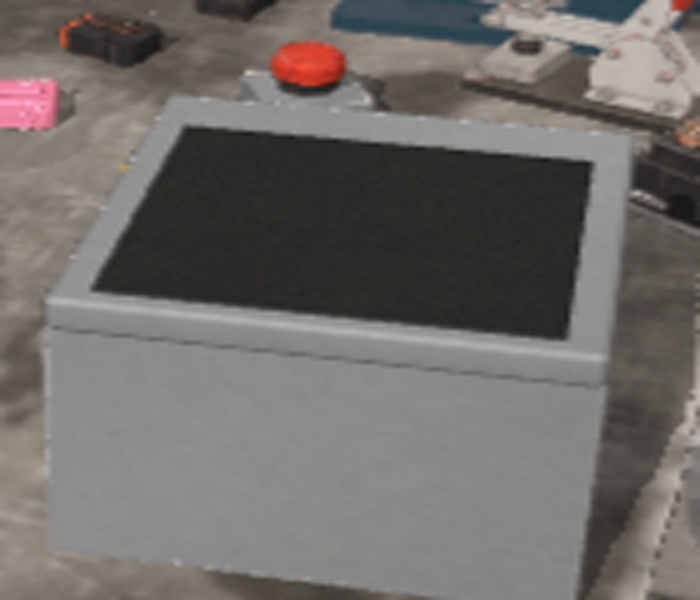

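View pics/t_c.png

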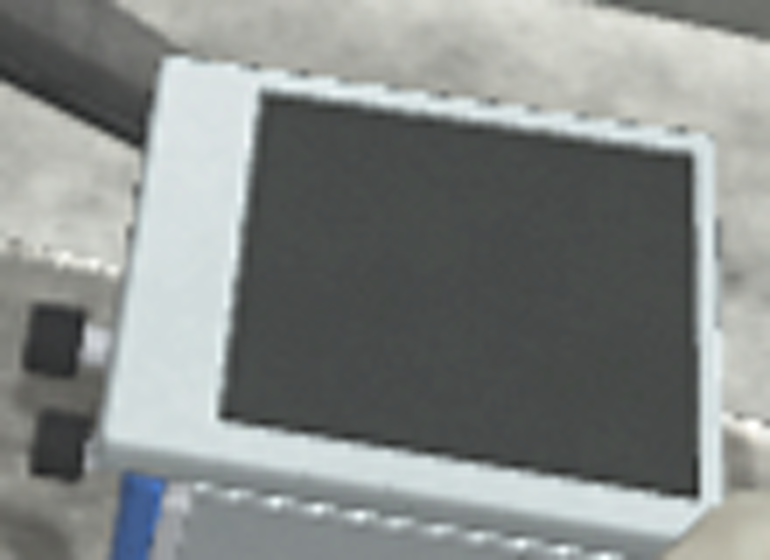

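Run:
```python
from h import *
c=cam('top');s=cam('scene')
f=lambda u,v,z=155:onz(c,(340+u/7-.4,145+v/7-.4),z)
g=lambda u,v,z=155:onz(s,(250+u/5-.4,205+v/3.75-.4),z)
T=np.array([f(168,57),f(108,440),f(712,133)])
S=np.array([g(635,135),g(170,98),g(607,358),g(48,305)])
print(T.round(1));print(S.round(1))
an=lambda e:np.degrees(np.arctan2(e[1],e[0]))
print(an(T[0]-T[1]),an(T[2]-T[0]),an(S[0]-S[1]),an(S[2]-S[0]),an(S[3]-S[1]),an(S[2]-S[3]))
# black inset
B=[f(262,95),f(695,152),f(698,495),f(220,415)]
C=[g(592,162),g(568,338),g(92,290),g(184,127)]
print(np.round(B,1),np.round(C,1))
for Q in(B,C): print([an(Q[i]-Q[j]).round(1) for i,j in((0,3),(1,2),(1,0),(2,3))], np.mean(Q,0).round(1))
```

```text
[[ 803.5   69.6  155. ]
 [ 617.2   47.7  155. ]
 [ 827.6 -119.1  155. ]]
[[ 804.3   70.7  155. ]
 [ 618.8   46.   155. ]
 [ 825.6 -120.2  155. ]
 [ 642.3 -145.5  155. ]]
6.7154319826401325 -82.71875384082156 7.579008227407658 -83.64272621900221 -82.99516165778047 7.86151331419207
[[ 794.7   33.6  155. ]
 [ 815.8 -114.5  155. ]
 [ 656.8 -132.1  155. ]
 [ 639.7   16.1  155. ]] [[ 793.1   37.9  155. ]
 [ 811.2 -110.5  155. ]
 [ 652.1 -129.9  155. ]
 [ 634.3   18.4  155. ]]
[np.float64(6.4), np.float64(6.3), np.float64(-81.9), np.float64(-83.4)] [726.7 -49.2 155. ]
[np.float64(7.0), np.float64(6.9), np.float64(-83.0), np.float64(-83.1)] [722.7 -46.  155. ]
```

```bash
cat >> h.py <<'E'
def goal(pos,Rm,frac=1):
    o=bot.get_obs();R0=Ro.from_euler('xyz',o['tcp_rot']);p=np.array(o['tool_pos'])
    sh=R0.inv().apply(np.array(pos)-p)/200*frac
    rv=(R0.inv()*Ro.from_matrix(Rm)).as_rotvec()/np.radians(45)*frac
    print('p',p.round(1),'shift',sh.round(3),'turn',rv.round(3),'F',np.round(o['contact_force'],1),'w',round(o['grip_width'],1),'t',o['time'],'q',np.round(o['joint_positions'],2))
def down(yaw,lean=0):
    return (Ro.from_euler('z',yaw,degrees=True)*Ro.from_euler('x',180,degrees=True)*Ro.from_euler('x',-lean,degrees=True)).as_matrix()
D=np.array([-0.1219,0.9925,0.])
E
python3 - <<'E'
from h import *
goal([690,220,240],down(7))
E
```

```text
p [179.8 493.  226.2] shift [-0.408  2.864 -0.069] turn [1.000e-03 1.000e-03 1.399e+00] F [ 0.6  0.5 -0.8] w 91.8 t 0.15 q [ 1.08  0.34  1.52  0.    1.28 -0.15]
```

```bash
python3 -m inch '[[[-0.03,0.2,-0.01,0,0,0.1,-1],[-0.06,0.45,-0.02,0,0,0.2,-1],[-0.1,0.7,-0.02,0,0,0.35,-1],[-0.14,1,-0.03,0,0,0.5,-1],[-0.14,1,-0.03,0,0,0.6,-1],[-0.14,1,-0.03,0,0,0.7,-1],[-0.14,1,-0.03,0,0,0.7,-1],[-0.14,1,-0.03,0,0,0.7,-1],[-0.14,1,-0.03,0,0,0.7,-1],[-0.14,1,-0.03,0,0,0.7,-1]]]'; python3 -c "
from h import *
goal([690,220,240],down(7))"
```

```text
time: 1.4
tool_pos: [358.1, 398.5, 232.8]
tcp_rot: [-3.142, -0.0, 0.672]
contact_force: [0.6, -0.4, 1.0]
grip_width: 91.9
p [358.1 398.5 232.8] shift [ 0.743  1.732 -0.036] turn [-0.  -0.   0.7] F [ 0.6 -0.4  1. ] w 91.9 t 1.4 q [0.7  0.36 1.48 0.   1.3  0.02]
```

```bash
python3 -m inch '[[[0.1,0.25,0,0,0,0.1,-1],[0.2,0.5,-0.01,0,0,0.25,-1],[0.3,0.75,-0.02,0,0,0.4,-1],[0.43,1,-0.02,0,0,0.6,-1],[0.43,1,-0.02,0,0,0.7,-1],[0.43,1,-0.02,0,0,0.7,-1],[0.43,1,-0.02,0,0,0.7,-1],[0.43,1,-0.02,0,0,0.7,-1],[0.43,1,-0.02,0,0,0.7,-1],[0.43,1,-0.02,0,0,0.7,-1]]]'; python3 -c "
from h import *
goal([690,230,240],down(7,40))
cv2.imwrite('pics/wrist1.png',bot.capture('wrist')[:,:,::-1])
cv2.imwrite('pics/scene1.png',bot.capture('scene')[:,:,::-1])
"
```

```text
time: 2.65
tool_pos: [549.7, 295.5, 236.9]
tcp_rot: [-3.141, -0.0, 0.122]
contact_force: [-0.2, -0.8, 1.1]
grip_width: 92.0
p [549.7 295.5 236.9] shift [ 0.656  0.41  -0.015] turn [-0.889 -0.    -0.   ] F [-0.2 -0.8  1.1] w 92.0 t 2.65 q [0.37 0.52 1.21 0.   1.41 0.25]
```

View pics/wrist1.png

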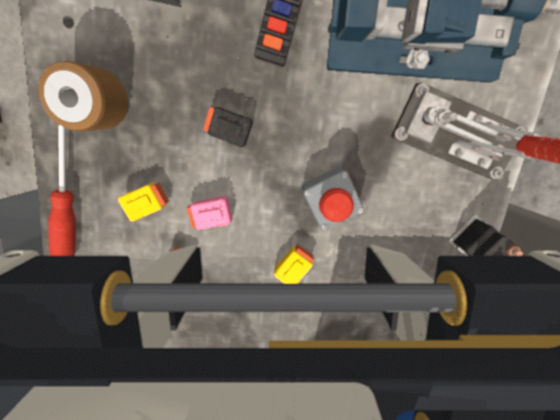

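Run:
```python
from h import *
w=cv2.imread('pics/wrist1.png')
cv2.imwrite('pics/w1z.png',cv2.resize(w[85:165,185:275],None,fx=8,fy=7,interpolation=2))
c=cam('wrist') 
for n,uv,z in(('conn',(229,125),22),('fuse',(279,25),27),('stop',(336,205),62)): print(n,onz(c,uv,z).round())
```

```text
conn [477. 359.  22.]
fuse [523. 468.  27.]
stop [609. 289.  62.]
```

View pics/w1z.png

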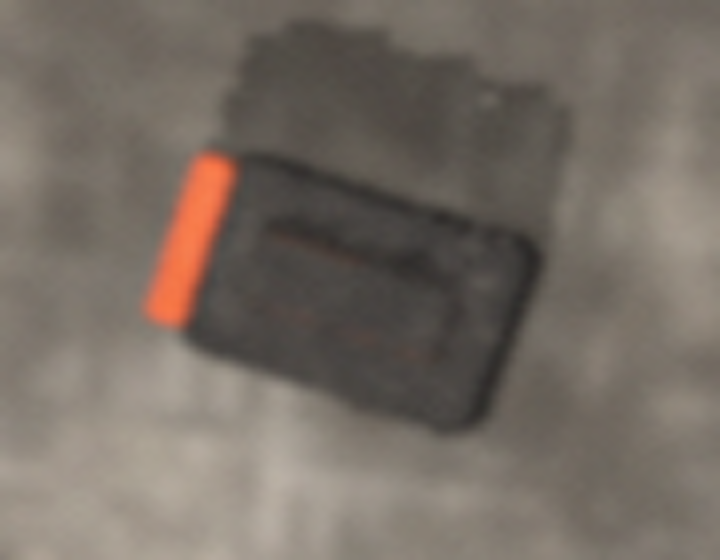

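```bash
python3 -m inch '[[[0.06,0.04,0,-0.1,0,0,-1],[0.13,0.08,0,-0.25,0,0,-1],[0.26,0.16,0,-0.4,0,0,-1],[0.4,0.25,0,-0.6,0,0,-1],[0.5,0.33,0,-0.75,0,0,-1],[0.65,0.41,0,-0.89,0,0,-1],[0.65,0.41,0,-0.89,0,0,-1],[0.65,0.41,0,-0.89,0,0,-1],[0.65,0.41,0,-0.89,0,0,-1],[0.65,0.41,0,-0.89,0,0,-1]]]'; python3 -c "
from h import *
goal([690,230,240],down(7,40))
cv2.imwrite('pics/wrist2.png',bot.capture('wrist')[:,:,::-1])
"
```

```text
time: 4.0
tool_pos: [688.6, 229.7, 238.6]
tcp_rot: [2.444, -0.002, 0.122]
contact_force: [-0.4, 0.4, -0.4]
grip_width: 91.6
p [688.6 229.7 238.6] shift [ 0.007  0.004 -0.006] turn [-0.001 -0.002 -0.002] F [-0.4  0.4 -0.4] w 91.6 t 4.0 q [ 0.48  0.94  0.62 -0.67  1.81  0.27]
```

View pics/wrist2.png

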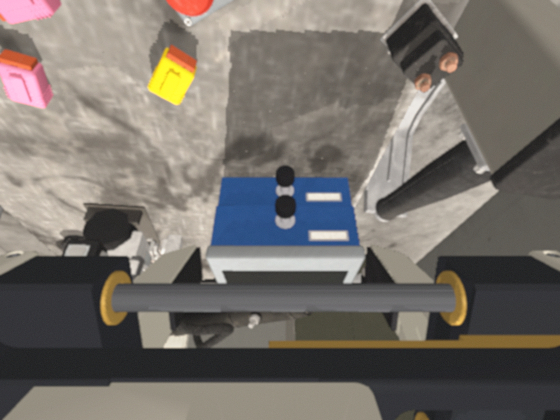

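Run:
```python
from h import *
w=cv2.imread('pics/wrist2.png')
cv2.imwrite('pics/w2z.png',cv2.resize(w[160:260,205:365],None,fx=5,fy=5,interpolation=2))
c=cam('wrist') 
# predicted head centre at ajar 0..15
k0=np.array([709.8,68.4,95])
for a in(0,10): print(proj(c,k0+D*a).round(1),proj(c,k0+D*(a+10)).round(1),proj(cam('top'),k0+D*a).round(1), proj(cam('top'),k0+D*(a+10)).round(1))
```

```text
[284.7 211.5] [284.7 207. ] [352.3 194.6] [348.3 194. ]
[284.7 207. ] [284.8 202.2] [348.3 194. ] [344.3 193.3]
```

View pics/w2z.png

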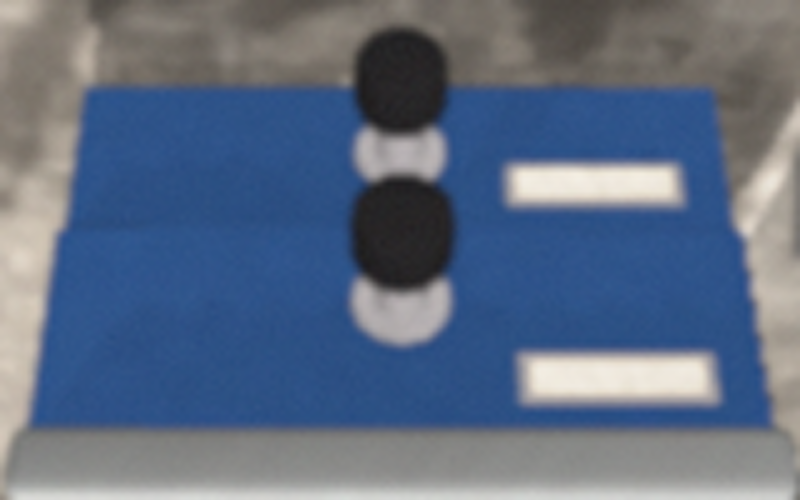

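Run:
```python
from h import *
R=down(7,40);z=R[:,2];K=np.array([708.9,78.8,95]);print(z)
goal(K-71*z,R);goal(K+19*z,R)
```

```text
[ 0.0783361  -0.63799637 -0.76604444]
p [688.7 229.7 238.3] shift [0.008 0.123 0.683] turn [-0.    -0.001 -0.002] F [-0.1  0.2  0.1] w 91.8 t 4.05 q [ 0.48  0.94  0.62 -0.67  1.81  0.27]
p [688.7 229.7 238.3] shift [0.007 0.123 1.133] turn [-0.    -0.001 -0.002] F [-0.1  0.2  0.1] w 91.8 t 4.05 q [ 0.48  0.94  0.62 -0.67  1.81  0.27]
```

```bash
python3 -m inch '[[[0,0.04,0.1,0,0,0,-1],[0,0.08,0.25,0,0,0,-1],[0,0.12,0.4,0,0,0,-1],[0.01,0.12,0.55,0,0,0,-1],[0.01,0.12,0.68,0,0,0,-1],[0.01,0.12,0.75,0,0,0,-1],[0.01,0.12,0.85,0,0,0,-1],[0.01,0.12,0.9,0,0,0,-1],[0.01,0.12,0.9,0,0,0,-1],[0.01,0.12,0.9,0,0,0,-1]]]'; python3 -c "
from h import *
R=down(7,40);z=R[:,2];K=np.array([708.9,78.8,95])
goal(K+19*z,R)
cv2.imwrite('pics/wrist3.png',bot.capture('wrist')[:,:,::-1])
cv2.imwrite('pics/top3.png',cv2.resize(bot.capture('top')[100:300,250:500,::-1],None,fx=3,fy=3))
"
```

```text
time: 5.3
tool_pos: [707.5, 97.3, 115.3]
tcp_rot: [2.443, -0.002, 0.122]
contact_force: [0.1, -0.3, 0.1]
grip_width: 91.9
p [707.5  97.3 115.3] shift [-0.005  0.006  0.232] turn [ 0.001 -0.001 -0.001] F [ 0.1 -0.3  0.1] w 91.9 t 5.3 q [ 0.31  0.91  1.01 -0.69  1.42  0.37]
```

View pics/wrist3.png

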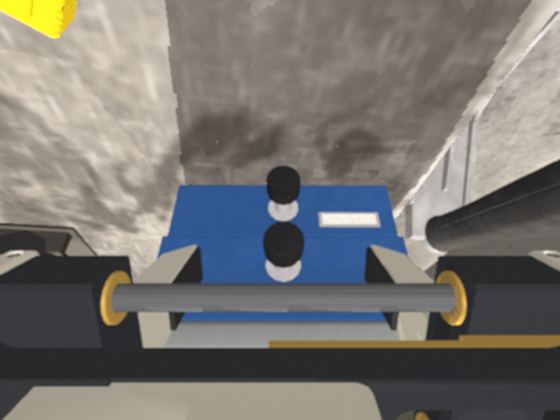

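View pics/top3.png

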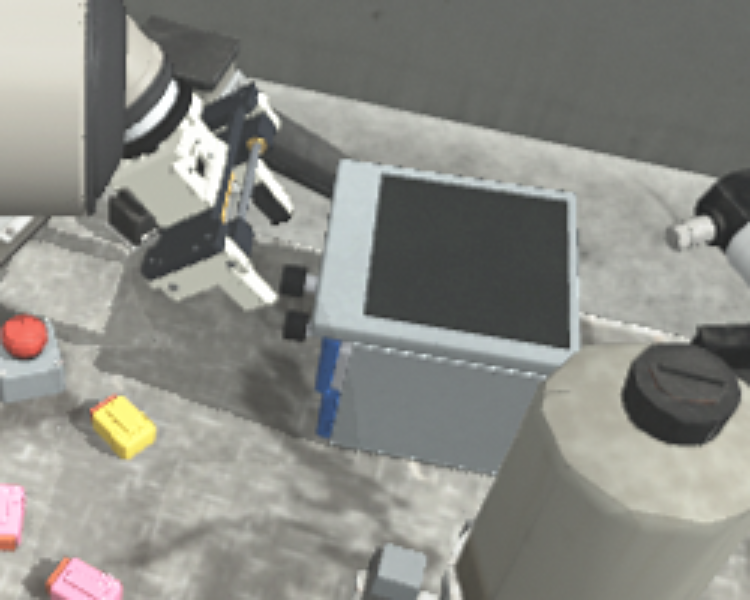

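```bash
python3 -c "
from h import *
c=cam('wrist')
for a in(8,10.5,13): print(proj(c,[708.9,68.4+a,95]).round(1))"
python3 -m inch '[[[0,0,0.04,0,0,0,-1],[0,0,0.08,0,0,0,-1],[0,0,0.13,0,0,0,-1],[0,0,0.18,0,0,0,-1],[0,0,0.22,0,0,0,-1],[0,0,0.23,0,0,0,-1],[0,0,0.23,0,0,0,0.2],[0,0,0.23,0,0,0,1],[0,0,0.23,0,0,0,1],[0,0,0.23,0,0,0,1]]]'; python3 -c "
from h import *
R=down(7,40)
goal(np.array(bot.get_obs()['tool_pos'])+D*122,R)
cv2.imwrite('pics/top4.png',cv2.resize(bot.capture('top')[100:300,250:500,::-1],None,fx=3,fy=3))
"
```

```text
[282.6 246.7]
[283.1 244.9]
[283.6 243.1]
time: 6.65
tool_pos: [710.8, 67.4, 79.3]
tcp_rot: [2.443, -0.0, 0.122]
contact_force: [-0.8, -0.0, 0.3]
grip_width: 56.4
p [710.8  67.4  79.3] shift [-0.    -0.467 -0.392] turn [ 0.001  0.    -0.001] F [-0.8 -0.   0.3] w 56.4 t 6.65 q [ 0.27  0.94  1.06 -0.71  1.34  0.39]
```

View pics/top4.png

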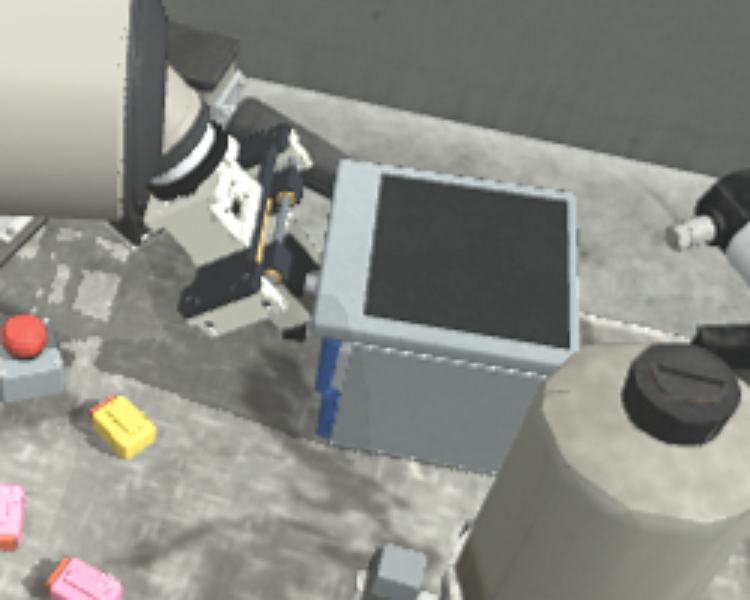

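```bash
python3 -m inch '[[[0,0,0,0,0,0,1],[0,0,0,0,0,0,1],[0,0,0,0,0,0,1],[0,0,0,0,0,0,1],[0,0,0,0,0,0,1],[0,0,0,0,0,0,1],[0,-0.02,-0.017,0,0,0,1],[0,-0.04,-0.034,0,0,0,1],[0,-0.06,-0.05,0,0,0,1],[0,-0.08,-0.067,0,0,0,1]]]'; python3 -c "
from h import *
R=down(7,40)
goal(np.array([710.8,67.4,79.3])+D*123,R)
"
```

```text
time: 7.95
tool_pos: [708.8, 87.6, 79.2]
tcp_rot: [2.442, -0.001, 0.122]
contact_force: [7.0, -2.8, -3.1]
grip_width: 24.9
p [708.8  87.6  79.2] shift [-0.003 -0.393 -0.331] turn [ 0.002 -0.001 -0.001] F [ 7.  -2.8 -3.1] w 24.9 t 7.95 q [ 0.3   0.95  1.04 -0.7   1.36  0.4 ]
```

```bash
python3 -m inch '[[[0,-0.04,-0.034,0,0,0,1],[0,-0.08,-0.067,0,0,0,1],[0,-0.12,-0.1,0,0,0,1],[0,-0.16,-0.134,0,0,0,1],[0,-0.2,-0.168,0,0,0,1],[0,-0.25,-0.21,0,0,0,1],[0,-0.3,-0.25,0,0,0,1],[0,-0.35,-0.294,0,0,0,1],[0,-0.39,-0.33,0,0,0,1],[0,-0.39,-0.33,0,0,0,1]]]'; python3 -c "
from h import *
R=down(7,40)
goal(np.array([710.8,67.4,79.3])+D*123,R)
cv2.imwrite('pics/top5.png',cv2.resize(bot.capture('top')[100:300,250:500,::-1],None,fx=3,fy=3))
cv2.imwrite('pics/wrist5.png',bot.capture('wrist')[:,:,::-1])
"
```

```text
time: 9.2
tool_pos: [697.0, 190.7, 79.2]
tcp_rot: [2.444, -0.003, 0.124]
contact_force: [8.7, 1.9, -3.2]
grip_width: 24.9
p [697.  190.7  79.2] shift [-0.007  0.005  0.003] turn [-0.001 -0.004 -0.001] F [ 8.7  1.9 -3.2] w 24.9 t 9.2 q [ 0.43  1.01  0.89 -0.66  1.5   0.45]
```

View pics/top5.png

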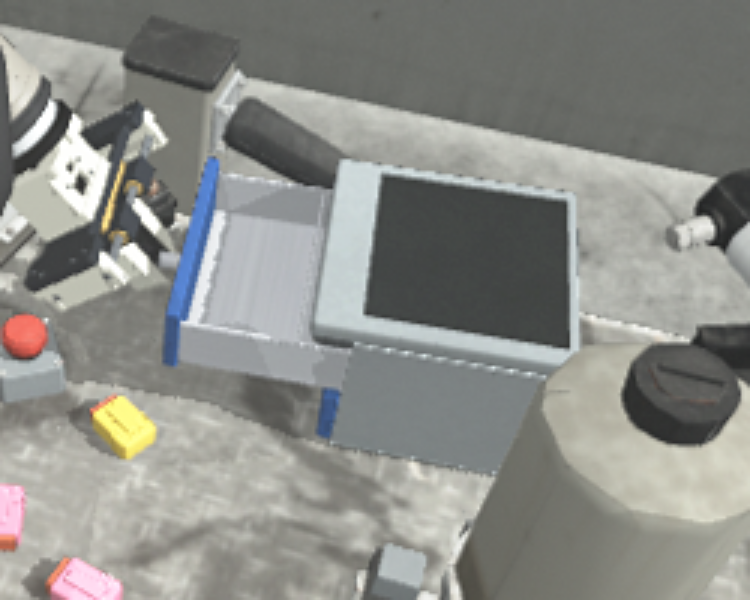

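View pics/wrist5.png

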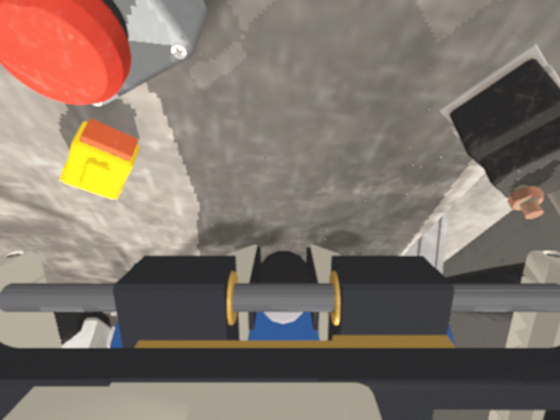

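```bash
python3 -m inch '[[[0,0,0,0,0,0,-0.2],[0,0,0,0,0,0,-0.2],[0,0,0,0,0,0,-0.2],[0,0,0,0,0,0,-0.2],[0,0,0,0,0,0,-0.2],[0,-0.02,-0.1,0,0,0,-0.2],[0,-0.05,-0.25,0,0,0,-0.2],[0,-0.08,-0.4,0,0,0,-0.2],[0,-0.1,-0.6,0,0,0,-0.2],[0,-0.1,-0.8,0,0,0,-0.2]]]'; python3 -c "
from h import *
goal([500,330,230],down(80))
cv2.imwrite('pics/top6.png',cv2.resize(bot.capture('top')[100:300,250:500,::-1],None,fx=3,fy=3))
"
```

```text
time: 10.55
tool_pos: [681.0, 307.6, 189.8]
tcp_rot: [2.443, 0.001, 0.122]
contact_force: [1.3, 0.5, -0.1]
grip_width: 55.3
p [681.  307.6 189.8] shift [-0.885 -0.04  -0.295] turn [ 0.764  0.567 -1.552] F [ 1.3  0.5 -0.1] w 55.3 t 10.55 q [ 0.57  1.08  0.44 -0.66  1.89  0.32]
```

View pics/top6.png

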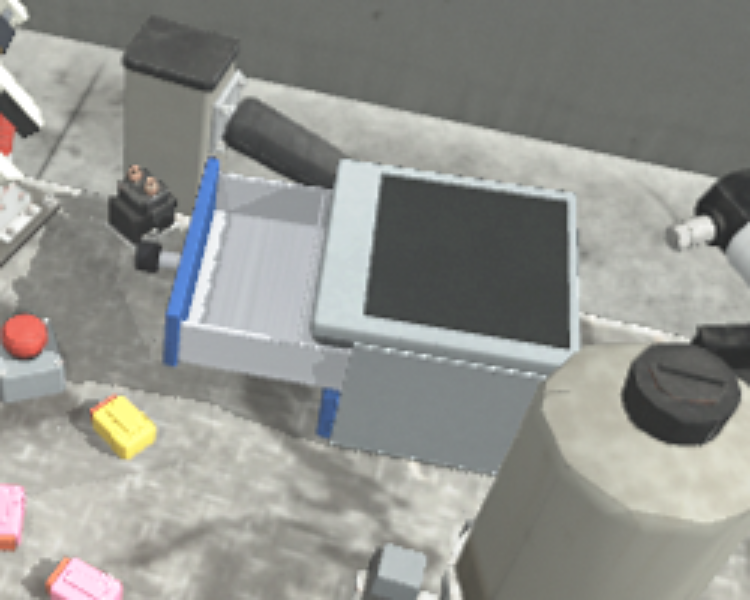

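```bash
python3 -c "
from h import *
goal([580,340,215],down(7))"
```

```text
p [680.9 311.4 194.6] shift [-0.482 -0.09  -0.212] turn [ 0.886 -0.008  0.   ] F [1.2 2.3 3.9] w 54.9 t 10.6 q [ 0.57  1.08  0.43 -0.66  1.9   0.32]
```

```bash
python3 -m inch '[[[-0.1,-0.02,-0.06,0.1,0,0,-0.2],[-0.22,-0.05,-0.12,0.3,0,0,-0.2],[-0.35,-0.08,-0.2,0.5,0,0,-0.2],[-0.48,-0.09,-0.21,0.7,0,0,-0.2],[-0.48,-0.09,-0.21,0.886,0,0,-0.2],[-0.48,-0.09,-0.21,0.886,0,0,-0.2],[-0.48,-0.09,-0.21,0.886,0,0,-0.2],[-0.48,-0.09,-0.21,0.886,0,0,-0.2],[-0.48,-0.09,-0.21,0.886,0,0,-0.2],[-0.48,-0.09,-0.21,0.886,0,0,-0.2]]]'; python3 -c "
from h import *
goal([535,350,170],down(80))"
```

```text
time: 11.85
tool_pos: [581.1, 336.2, 209.2]
tcp_rot: [3.138, 0.0, 0.122]
contact_force: [1.0, 1.2, -0.7]
grip_width: 55.0
p [581.1 336.2 209.2] shift [-0.22  -0.097  0.196] turn [ 0.004  0.004 -1.622] F [ 1.   1.2 -0.7] w 55.0 t 11.85 q [ 0.41  0.63  1.09 -0.    1.42  0.29]
```

```bash
python3 -m inch '[[[-0.05,-0.02,0.03,0,0,-0.1,-0.2],[-0.1,-0.05,0.06,0,0,-0.3,-0.2],[-0.15,-0.08,0.1,0,0,-0.5,-0.2],[-0.22,-0.1,0.15,0,0,-0.7,-0.2],[-0.22,-0.1,0.2,0,0,-0.9,-0.2],[-0.22,-0.1,0.2,0,0,-1,-0.2],[-0.22,-0.1,0.2,0,0,-1,-0.2],[-0.22,-0.1,0.2,0,0,-1,-0.2],[-0.22,-0.1,0.2,0,0,-1,-0.2],[-0.22,-0.1,0.2,0,0,-1,-0.2]]]'; python3 -c "
from h import *
c=cam('wrist')
cv2.imwrite('pics/wrist7.png',bot.capture('wrist')[:,:,::-1])
goal([535,350,170],down(80))"
```

```text
time: 13.1
tool_pos: [535.3, 350.1, 169.7]
tcp_rot: [3.139, 0.002, 0.906]
contact_force: [-0.1, 0.2, -0.6]
grip_width: 55.2
p [535.3 350.1 169.7] shift [-0.001 -0.001 -0.002] turn [ 0.002  0.003 -0.624] F [ 0.2 -0.4 -0.8] w 55.0 t 13.15 q [ 0.46  0.6   1.26 -0.    1.28 -0.44]
```

View pics/wrist7.png

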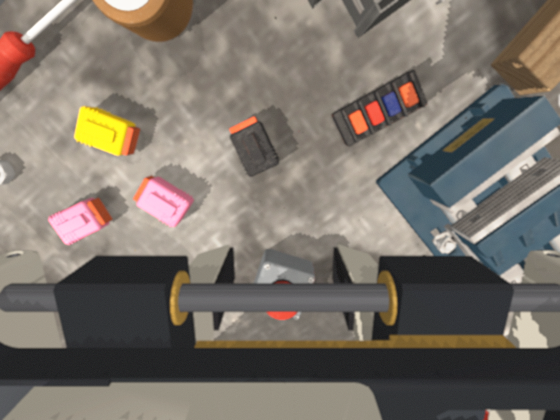

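Run:
```python
from h import *
w=cv2.imread('pics/wrist7.png')
cv2.imwrite('pics/w7z.png',cv2.resize(w[105:185,215:295],None,fx=7.5,fy=7.5,interpolation=2))
sub=w[105:185,215:295].astype(int);hsv=cv2.cvtColor(w[105:185,215:295],cv2.COLOR_BGR2HSV)
orange=((hsv[...,1]>150)&(hsv[...,2]>150));black=sub.max(2)<75
m=(orange|black).astype(np.uint8)
n,l,st,ce=cv2.connectedComponentsWithStats(m);k=1+np.argmax(st[1:,4])
cs,_=cv2.findContours((l==k).astype(np.uint8),0,2);r=cv2.minAreaRect(max(cs,key=cv2.contourArea))
print(r[0][0]+215,r[0][1]+105,r[1:])
c=cam('wrist');b=[onz(c,p+np.array([215,105]),11) for p in cv2.boxPoints(r)];print(np.round(b,1))
p=np.argwhere(orange).mean(0)[::-1]+[215,105];q=np.argwhere(l==k).mean(0)[::-1]+[215,105]
O=onz(c,p,18);Q=onz(c,q,14);print(O,Q,np.degrees(np.arctan2(*(Q-O)[1::-1])))
cv2.imwrite('pics/w7m.png',m*255)
```

```text
243.0 124.50000190734863 ((6.260990142822266, 28.174455642700195), 63.43495178222656)
[[445.9 349.9  11. ]
 [452.1 377.2  11. ]
 [457.9 376.   11. ]
 [451.7 348.6  11. ]]
[452.5887649  363.66240091  18.        ] [452.29745589 363.24062355  14.        ] -124.6316787066934
```

View pics/w7z.png

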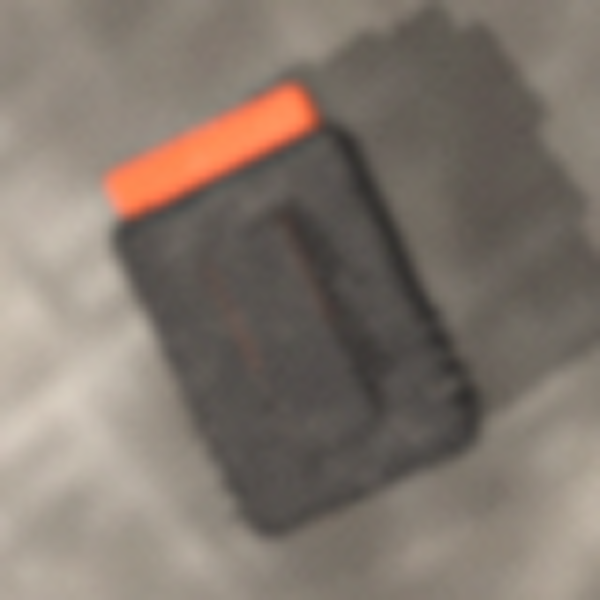

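Run:
```python
from h import *
c=cam('wrist')
f=lambda u,v,z:onz(c,(215+u/7.5-.43,105+v/7.5-.43),z)
B=[f(113,222,22),f(335,130,22),f(472,440,22),f(262,533,22),f(105,182,18),f(300,83,18)]
print(np.round(B,1))
an=lambda e:np.degrees(np.arctan2(e[1],e[0]))
print(an(B[3]-B[0]),an(B[2]-B[1]),an(B[1]-B[0]),an(B[5]-B[4]))
L=np.linalg.norm
print(L(B[3]-B[0]),L(B[2]-B[1]),L(B[1]-B[0]),L(B[2]-B[3]))
m=np.mean(B[:4],0);print(m, np.mean([B[4],B[5],B[2],B[3]],0))
o=bot.get_obs();print(o['time'])
```

```text
[[451.6 348.2  22. ]
 [460.4 377.9  22. ]
 [502.  367.3  22. ]
 [494.4 337.5  22. ]
 [446.9 350.1  18. ]
 [453.  377.8  18. ]]
-14.051251067308117 -14.359983187644882 73.45506389418225 77.50402694928236
44.07858046555886 42.86323325706544 30.961151230795245 30.701148981596216
[477.09552406 357.73455212  22.        ] [474.04835362 358.16871191  20.        ]
13.15
```

```bash
python3 -c "
from h import *
goal([476,358,60],down(75.8))"
```

```text
p [535.3 350.1 169.7] shift [-0.15  -0.259  0.548] turn [ 0.002  0.003 -0.53 ] F [ 0.2 -0.4 -0.8] w 55.0 t 13.15 q [ 0.46  0.6   1.26 -0.    1.28 -0.44]
```

```bash
python3 -m inch '[[[-0.05,-0.08,0.03,0,0,-0.1,-0.2],[-0.1,-0.17,0.1,0,0,-0.3,-0.2],[-0.15,-0.26,0.2,0,0,-0.4,-0.2],[-0.15,-0.26,0.3,0,0,-0.53,-0.2],[-0.15,-0.26,0.45,0,0,-0.53,-0.2],[-0.15,-0.26,0.55,0,0,-0.53,-0.2],[-0.15,-0.26,0.55,0,0,-0.53,-0.2],[-0.15,-0.26,0.55,0,0,-0.53,-0.2],[-0.15,-0.26,0.55,0,0,-0.53,-0.2],[-0.15,-0.26,0.55,0,0,-0.53,-0.2]]]'; python3 -c "
from h import *
cv2.imwrite('pics/top8.png',cv2.resize(bot.capture('top')[170:330,130:320,::-1],None,fx=4,fy=3.7))
goal([476,358,4],down(75.8))"
```

```text
time: 14.4
tool_pos: [476.2, 358.3, 60.4]
tcp_rot: [3.139, 0.002, 1.323]
contact_force: [-0.5, 0.7, 0.1]
grip_width: 55.3
p [476.1 358.3  60.2] shift [-0.001 -0.     0.281] turn [0.002 0.003 0.   ] F [-0.3  0.6 -0.5] w 55.0 t 14.45 q [ 0.52  0.64  1.52 -0.    0.98 -0.8 ]
```

View pics/top8.png

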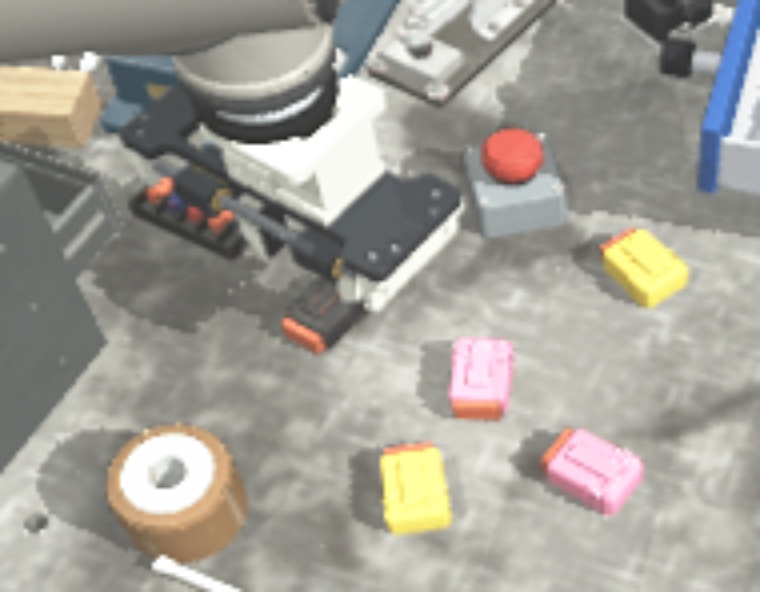

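```bash
python3 -m inch '[[[0,0,0.06,0,0,0,-0.2],[0,0,0.13,0,0,0,-0.2],[0,0,0.2,0,0,0,-0.2],[0,0,0.25,0,0,0,-0.2],[0,0,0.28,0,0,0,-0.2],[0,0,0.28,0,0,0,0.3],[0,0,0.28,0,0,0,1],[0,0,0.28,0,0,0,1],[0,0,0.28,0,0,0,1],[0,0,0.28,0,0,0,1]]]'; python3 -c "
from h import *
goal([476,358,4],down(75.8))"
```

```text
time: 15.7
tool_pos: [476.1, 358.2, 4.1]
tcp_rot: [3.14, 0.002, 1.323]
contact_force: [0.6, -0.3, 3.1]
grip_width: 33.8
p [476.1 358.2   4.1] shift [-0.001 -0.     0.   ] turn [0.002 0.003 0.   ] F [ 0.6 -0.3  3.1] w 33.8 t 15.7 q [ 0.52  0.72  1.56 -0.    0.86 -0.8 ]
```

Gripped at 33.8 mm. Lift, turning later.

```bash
python3 -m inch '[[[0,0,0,0,0,0,1],[0,0,0,0,0,0,1],[0,0,-0.1,0,0,0,1],[0,0,-0.25,0,0,0,1],[0,0,-0.4,0,0,0,1],[0,0,-0.6,0,0,0,1],[0,0,-0.8,0,0,0,1],[0,0,-0.95,0,0,0,1],[0,0,-1,0,0,0.1,1],[0,0,-1,0,0,0.2,1]]]'; python3 -c "
from h import *
cv2.imwrite('pics/wrist9.png',bot.capture('wrist')[:,:,::-1])
cv2.imwrite('pics/top9.png',bot.capture('top')[:,:,::-1])
bin=np.array([704.5,111.1,77])
goal(bin+[0,0,140],down(7))
goal(bin+[0,0,4],down(7))"
```

```text
time: 16.95
tool_pos: [475.8, 358.7, 204.2]
tcp_rot: [3.139, 0.002, 1.164]
contact_force: [0.4, 0.8, -1.0]
grip_width: 33.5
p [475.4 358.4 203.1] shift [-0.685  1.54  -0.065] turn [0.003 0.003 1.328] F [ 0.4  0.2 -0.4] w 33.6 t 17.05 q [ 0.52  0.49  1.36 -0.    1.3  -0.65]
p [475.4 358.4 203.1] shift [-0.683  1.539  0.615] turn [0.003 0.003 1.328] F [ 0.4  0.2 -0.4] w 33.6 t 17.05 q [ 0.52  0.49  1.36 -0.    1.3  -0.65]
```

View pics/top9.png

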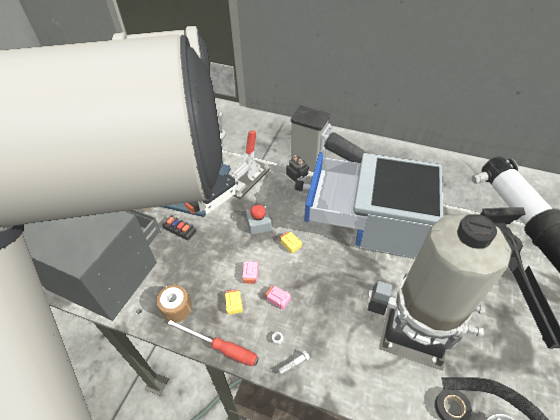

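```bash
python3 -m inch '[[[-0.08,0.2,-0.01,0,0,0.15,1],[-0.18,0.4,-0.02,0,0,0.3,1],[-0.28,0.6,-0.03,0,0,0.45,1],[-0.37,0.8,-0.04,0,0,0.6,1],[-0.45,1,-0.06,0,0,0.8,1],[-0.45,1,-0.06,0,0,1,1],[-0.45,1,-0.06,0,0,1,1],[-0.45,1,-0.06,0,0,1,1],[-0.45,1,-0.06,0,0,1,1],[-0.45,1,-0.06,0,0,1,1]]]'; python3 -c "
from h import *
bin=np.array([704.5,111.1,77])
goal(bin+[0,0,140],down(7))"
```

```text
time: 18.3
tool_pos: [623.9, 197.6, 216.2]
tcp_rot: [3.139, 0.001, 0.382]
contact_force: [-0.7, -0.1, -1.4]
grip_width: 33.5
p [623.9 197.6 216.2] shift [ 0.213  0.552 -0.002] turn [0.004 0.    0.331] F [-0.7 -0.1 -1.4] w 33.5 t 18.3 q [ 0.19  0.59  1.14 -0.    1.41 -0.19]
```

```bash
python3 -m inch '[[[0.05,0.12,0,0,0,0.1,1],[0.1,0.25,0,0,0,0.2,1],[0.15,0.38,0,0,0,0.3,1],[0.21,0.5,0,0,0,0.33,1],[0.21,0.55,0,0,0,0.33,1],[0.21,0.55,0,0,0,0.33,1],[0.21,0.55,0,0,0,0.33,1],[0.21,0.55,0,0,0,0.33,1],[0.21,0.55,0,0,0,0.33,1],[0.21,0.55,0,0,0,0.33,1]]]'; python3 -c "
from h import *
c=cam('wrist')
for x,y in((0,0),(-46,87),(-46,-87),(-90,0)): print(proj(c,np.array([704.5,111.1,77])-D*x+np.array([.9925,.1219,0])*y+[0,0,57 if x==-46 else (18 if x else 0)]).round())
cv2.imwrite('pics/wrist10.png',bot.capture('wrist')[:,:,::-1])
cv2.imwrite('pics/top10.png',cv2.resize(bot.capture('top')[100:300,250:500,::-1],None,fx=3,fy=3))
goal(np.array([704.5,111.1,81]),down(7))"
```

```text
time: 19.55
tool_pos: [703.9, 110.9, 216.5]
tcp_rot: [3.138, -0.0, 0.122]
contact_force: [-0.4, -1.0, -0.7]
grip_width: 33.5
[285. 200.]
[397. 161.]
[173. 161.]
[285. 104.]
p [703.9 110.7 216.4] shift [ 0.003 -0.004  0.677] turn [ 0.004 -0.    -0.001] F [-0.1 -0.  -0.1] w 33.4 t 19.65 q [ 0.05  0.72  0.92 -0.    1.51 -0.07]
```

View pics/wrist10.png

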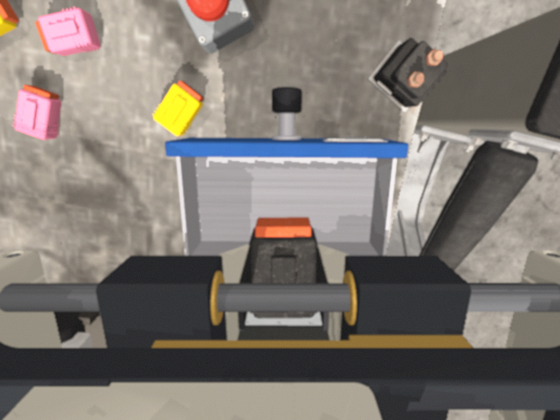

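View pics/top10.png

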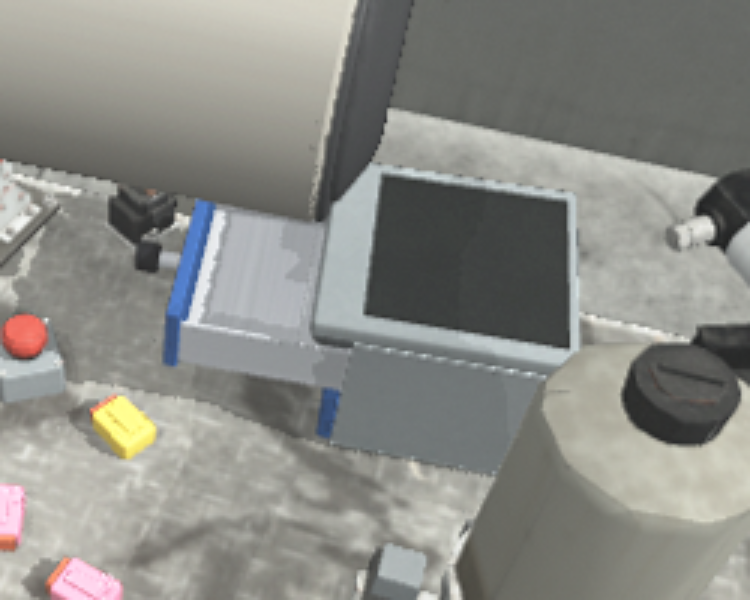

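```bash
python3 -m inch '[[[0,-0.02,0.1,0,0,0,1],[0,-0.025,0.2,0,0,0,1],[0,-0.025,0.3,0,0,0,1],[0,-0.025,0.4,0,0,0,1],[0,-0.025,0.47,0,0,0,1],[0,-0.025,0.52,0,0,0,1],[0,-0.025,0.56,0,0,0,1],[0,-0.025,0.6,0,0,0,1],[0,-0.025,0.62,0,0,0,1],[0,-0.025,0.62,0,0,0,1]]]'; python3 -c "
from h import *
cv2.imwrite('pics/wrist11.png',bot.capture('wrist')[:,:,::-1])
goal(np.array([703.5,115.1,81]),down(7))"
```

```text
time: 20.9
tool_pos: [703.4, 115.2, 92.2]
tcp_rot: [3.139, 0.0, 0.121]
contact_force: [0.6, 1.1, -0.3]
grip_width: 33.9
p [703.5 115.2  92.5] shift [-0.     0.001  0.058] turn [ 0.004 -0.    -0.001] F [ 0.5 -0.   0.2] w 33.7 t 20.95 q [ 0.06  0.8   1.09 -0.    1.25 -0.06]
```

View pics/wrist11.png

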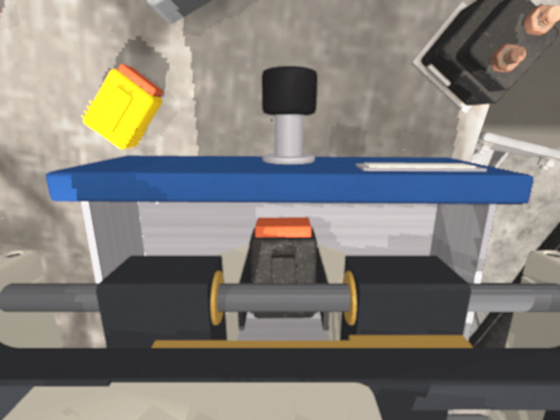

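Over the compartment, clear of the front. Lower the last ~10 mm gently.

```bash
python3 -m inch '[[[0,0,0.01,0,0,0,1],[0,0,0.02,0,0,0,1],[0,0,0.03,0,0,0,1],[0,0,0.04,0,0,0,1],[0,0,0.045,0,0,0,1],[0,0,0.05,0,0,0,1],[0,0,0.053,0,0,0,1],[0,0,0.053,0,0,0,1],[0,0,0.053,0,0,0,1],[0,0,0.053,0,0,0,1]]]'; python3 -c "
from h import *
goal(np.array([703.5,115.1,81]),down(7))"
```

```text
time: 22.2
tool_pos: [703.5, 115.2, 81.8]
tcp_rot: [3.138, -0.0, 0.121]
contact_force: [-0.7, 0.6, -0.8]
grip_width: 33.7
p [703.5 115.2  81.8] shift [0.    0.    0.004] turn [ 0.004 -0.    -0.001] F [-0.7  0.6 -0.8] w 33.7 t 22.2 q [ 0.06  0.81  1.1  -0.    1.23 -0.06]
```

```bash
python3 -m inch '[[[0,0,0.004,0,0,0,1],[0,0,0.008,0,0,0,1],[0,0,0.008,0,0,0,1],[0,0,0.008,0,0,0,0.2],[0,0,0.008,0,0,0,0],[0,0,0.008,0,0,0,-0.2],[0,0,0.008,0,0,0,-0.2],[0,0,0.008,0,0,0,-0.2],[0,0,0.008,0,0,0,-0.2],[0,0,0.008,0,0,0,-0.2]]]'
python3 -m inch '[[[0,0,-0.05,0,0,0,-0.2],[0,0,-0.1,0,0,0,-0.2],[0,0,-0.2,0,0,0,-0.2],[0,0,-0.3,0,0,0,-0.2],[0,0,-0.45,0,0,0,-0.2],[0,0,-0.6,0,0,0,-0.2],[0,0,-0.7,0,0,0,-0.2],[0,-0.1,-0.8,0,0,0,-0.2],[0,-0.2,-0.8,0,0,0,-0.2],[0,-0.3,-0.8,0,0,0,-0.2]]]'
python3 -c "
from h import *
cv2.imwrite('pics/wrist12.png',bot.capture('wrist')[:,:,::-1])
cv2.imwrite('pics/top12.png',cv2.resize(bot.capture('top')[100:300,250:500,::-1],None,fx=3,fy=3))
goal(np.array([685,240,240]),down(7,40))"
```

```text
time: 23.45
tool_pos: [703.5, 115.2, 80.2]
tcp_rot: [3.138, -0.0, 0.121]
contact_force: [0.1, 0.0, -0.0]
grip_width: 55.4
time: 24.7
tool_pos: [695.6, 176.4, 239.5]
tcp_rot: [3.139, 0.001, 0.122]
contact_force: [-0.5, -0.4, 0.0]
grip_width: 55.0
p [695.1 178.1 238.7] shift [-0.012 -0.313 -0.007] turn [-0.886  0.001  0.004] F [-0.7  0.2 -0. ] w 55.4 t 24.8 q [ 0.15  0.72  0.85 -0.    1.57  0.02]
```

View pics/wrist12.png

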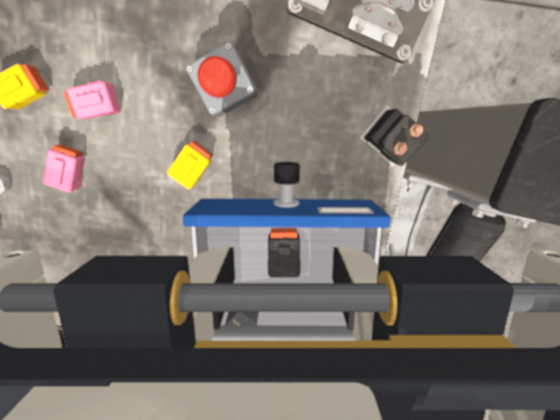

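View pics/top12.png

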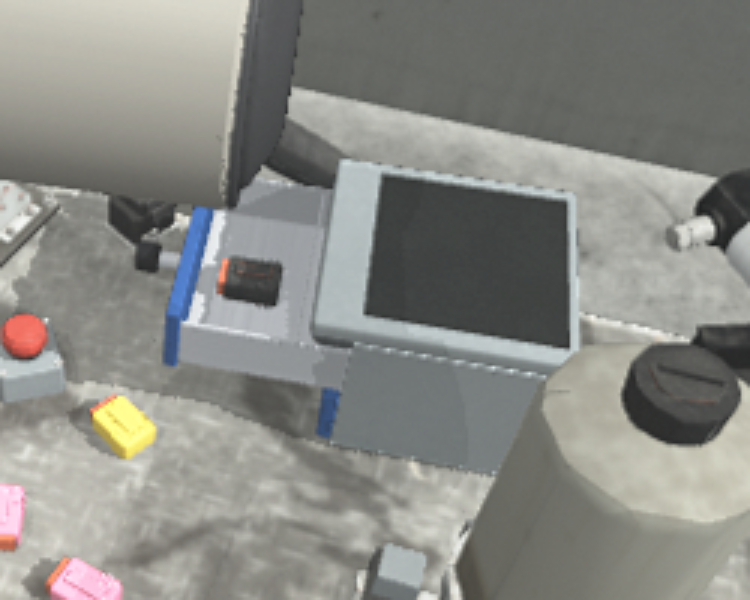

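Run:
```python
from h import *
print(tri([(cam('top'),(253,133)),(cam('scene'),(394,185))]))
k0=np.array([709.8,68.4,0])
a=k0+D*175; print(a)
goal([a[0],a[1],230],down(7,25)); goal([a[0],a[1],92],down(7,25))
```

```text
(array([798.96067294, 372.67466691, 145.5660692 ]), [np.float64(3.75725274264956), np.float64(3.7572527426496034)])
[688.4675 242.0875   0.    ]
p [695.1 178.1 238.7] shift [ 0.007 -0.322  0.043] turn [-0.552  0.002  0.004] F [-0.7  0.2 -0. ] w 55.4 t 24.8 q [ 0.15  0.72  0.85 -0.    1.57  0.02]
p [695.1 178.1 238.7] shift [ 0.008 -0.323  0.733] turn [-0.552  0.002  0.004] F [-0.7  0.2 -0. ] w 55.4 t 24.8 q [ 0.15  0.72  0.85 -0.    1.57  0.02]
```

```bash
python3 -m inch '[[[0,-0.1,0,-0.1,0,0,0],[0,-0.2,0,-0.3,0,0,1],[0.01,-0.32,0.02,-0.45,0,0,1],[0.01,-0.32,0.04,-0.55,0,0,1],[0.01,-0.32,0.04,-0.55,0,0,1],[0.01,-0.32,0.04,-0.55,0,0,1],[0.01,-0.32,0.04,-0.55,0,0,1],[0.01,-0.32,0.04,-0.55,0,0,1],[0.01,-0.32,0.04,-0.55,0,0,1],[0.01,-0.32,0.04,-0.55,0,0,1]]]'; python3 -c "
from h import *
goal([688.5,242,92],down(7,25))
goal([688.5,242,92]-D*75,down(7,25))
"
```

```text
time: 26.05
tool_pos: [690.4, 238.8, 231.9]
tcp_rot: [2.707, -0.0, 0.121]
contact_force: [-0.3, -0.3, 0.1]
grip_width: 0.4
p [690.4 238.8 231.9] shift [-0.008 -0.31   0.627] turn [-0.002  0.    -0.001] F [-0.3 -0.3  0.1] w 0.4 t 26.05 q [ 0.4   0.86  0.67 -0.42  1.73  0.24]
p [690.4 238.8 231.9] shift [-0.007  0.03   0.785] turn [-0.002  0.    -0.001] F [-0.3 -0.3  0.1] w 0.4 t 26.05 q [ 0.4   0.86  0.67 -0.42  1.73  0.24]
```

```bash
python3 -m inch '[[[0,-0.06,0.1,0,0,0,1],[0,-0.13,0.22,0,0,0,1],[0,-0.2,0.35,0,0,0,1],[0,-0.26,0.48,0,0,0,1],[-0.01,-0.31,0.58,0,0,0,1],[-0.01,-0.31,0.63,0,0,0,1],[-0.01,-0.31,0.63,0,0,0,1],[-0.01,-0.31,0.63,0,0,0,1],[-0.01,-0.31,0.63,0,0,0,1],[-0.01,-0.31,0.63,0,0,0,1]]]'; python3 -c "
from h import *
cv2.imwrite('pics/wrist13.png',bot.capture('wrist')[:,:,::-1])
goal([688.5,242,92]-D*100,down(7,25))
"
```

```text
time: 27.3
tool_pos: [688.2, 242.0, 92.1]
tcp_rot: [2.707, -0.001, 0.121]
contact_force: [-0.4, -0.5, -0.2]
grip_width: 0.5
p [688.1 241.9  91.9] shift [0.002 0.454 0.21 ] turn [-0.002 -0.    -0.001] F [-0.4 -0.1  0.3] w 0.6 t 27.35 q [ 0.41  0.94  0.88 -0.42  1.46  0.37]
```

View pics/wrist13.png

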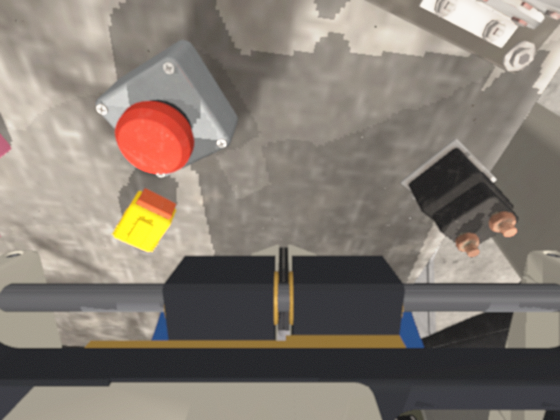

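```bash
python3 -m inch '[[[0,0.03,0.014,0,0,0,1],[0,0.06,0.028,0,0,0,1],[0,0.1,0.046,0,0,0,1],[0,0.14,0.065,0,0,0,1],[0,0.19,0.088,0,0,0,1],[0,0.25,0.116,0,0,0,1],[0,0.31,0.143,0,0,0,1],[0,0.37,0.171,0,0,0,1],[0,0.42,0.194,0,0,0,1],[0,0.454,0.21,0,0,0,1]]]'; python3 -c "
from h import *
cv2.imwrite('pics/top14.png',cv2.resize(bot.capture('top')[100:300,250:500,::-1],None,fx=3,fy=3))
goal([707.5,86.9,92],down(7,25))
"
```

```text
time: 28.6
tool_pos: [700.0, 141.5, 91.5]
tcp_rot: [2.706, 0.0, 0.121]
contact_force: [-2.8, 4.2, -1.0]
grip_width: 0.4
p [700.3 140.6  91.6] shift [0.004 0.246 0.113] turn [-0.001  0.001 -0.002] F [-0.2 -0.6 -0.5] w 0.4 t 28.65 q [ 0.28  0.88  1.02 -0.44  1.34  0.28]
```

View pics/top14.png

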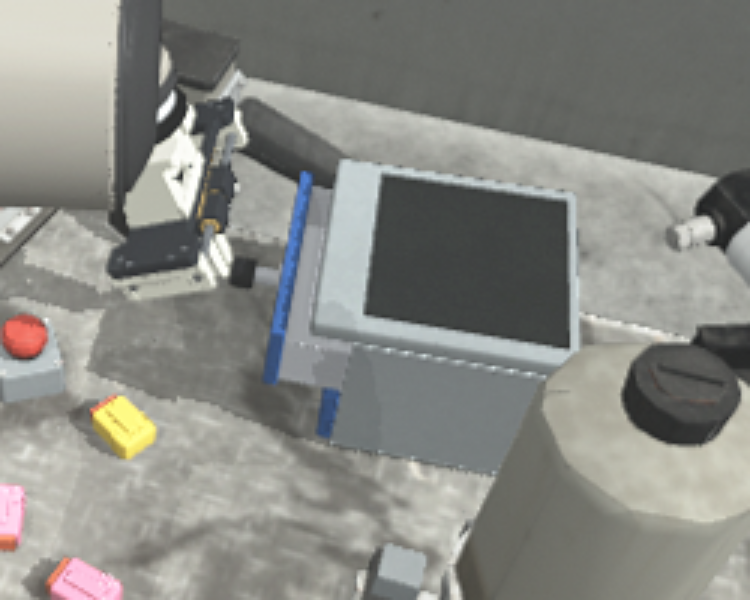

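```bash
python3 -m inch '[[[0,0.03,0.014,0,0,0,1],[0,0.06,0.028,0,0,0,1],[0,0.09,0.041,0,0,0,1],[0,0.12,0.055,0,0,0,1],[0,0.14,0.065,0,0,0,1],[0,0.16,0.074,0,0,0,1],[0,0.18,0.083,0,0,0,1],[0,0.2,0.092,0,0,0,1],[0,0.215,0.1,0,0,0,1],[0,0.225,0.104,0,0,0,1]]]'; python3 -c "
from h import *
cv2.imwrite('pics/top15.png',cv2.resize(bot.capture('top')[100:300,250:500,::-1],None,fx=3,fy=3))
goal([707.5,86.9,92],down(7,25))
"
```

```text
time: 29.9
tool_pos: [706.1, 93.1, 91.7]
tcp_rot: [2.707, -0.0, 0.121]
contact_force: [-2.6, 2.3, -1.4]
grip_width: 0.6
p [706.2  92.8  91.7] shift [0.003 0.028 0.011] turn [-0.001  0.    -0.001] F [-1.8  2.1 -0.2] w 0.6 t 29.95 q [ 0.21  0.85  1.07 -0.45  1.29  0.23]
```

View pics/top15.png

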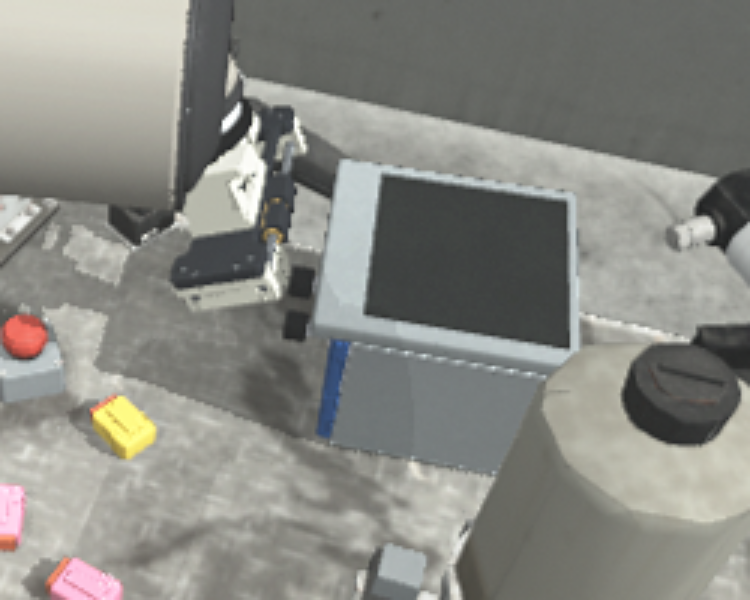

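```bash
python3 -m inch '[[[0,0.005,0.002,0,0,0,1],[0,0.01,0.004,0,0,0,1],[0,0.014,0.006,0,0,0,1],[0,0.018,0.008,0,0,0,1],[0,0.022,0.01,0,0,0,1],[0,0.026,0.012,0,0,0,1],[0,0.03,0.014,0,0,0,1],[0,0.034,0.016,0,0,0,1],[0,0.034,0.016,0,0,0,1],[0,0.034,0.016,0,0,0,1]]]'; python3 -c "
from h import *
goal([707.5,86.9,92],down(7,25))
"
```

```text
time: 31.2
tool_pos: [706.5, 90.1, 91.6]
tcp_rot: [2.712, -0.001, 0.124]
contact_force: [-6.0, 16.3, 2.0]
grip_width: 0.2
p [706.5  90.1  91.6] shift [0.003 0.016 0.005] turn [-0.008 -0.002  0.001] F [-6.  16.3  2. ] w 0.2 t 31.2 q [ 0.21  0.85  1.07 -0.45  1.28  0.23]
```

```bash
python3 -m inch '[[[0,-0.05,-0.02,0,0,0,1],[0,-0.1,-0.05,0,0,0,1],[0,-0.2,-0.1,0,0,0,1],[0,-0.3,-0.2,0,0,0,1],[0,-0.35,-0.35,0,0,0,1],[0,-0.35,-0.5,0,0,0,1],[0,-0.35,-0.6,0,0,0,1],[0,-0.35,-0.6,0,0,0,1],[0,-0.35,-0.6,0,0,0,1],[0,-0.35,-0.6,0,0,0,1]]]'; python3 -c "
from h import *
goal([707.5,86.9,92],down(7,25))
c=cam('wrist');K0=np.array([709.8,68.4,95])
print(proj(c,K0),proj(c,K0+D*6),proj(cam('top'),K0), proj(cam('top'),K0+D*6))
w=bot.capture('wrist')[:,:,::-1]
cv2.imwrite('pics/wrist16.png',w)
t=bot.capture('top')[:,:,::-1]
cv2.imwrite('pics/top16.png',t);cv2.imwrite('pics/top16z.png',cv2.resize(t[140:270,320:460],None,fx=5,fy=4.6,interpolation=2))
"
```

```text
time: 32.45
tool_pos: [692.8, 198.5, 169.6]
tcp_rot: [2.706, 0.002, 0.121]
contact_force: [-0.1, -0.3, -0.1]
grip_width: 0.3
p [692.8 198.5 169.6] shift [0.006 0.347 0.589] turn [-0.001  0.003 -0.   ] F [-0.1 -0.3 -0.1] w 0.3 t 32.45 q [ 0.35  0.85  0.86 -0.42  1.54  0.27]
[285.26397215 287.66363642] [285.28466907 284.15737387] [352.29043727 194.60028371] [349.89996253 194.21897384]
```

View pics/wrist16.png

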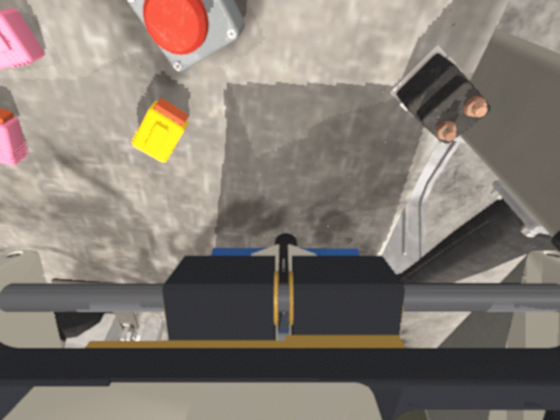

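View pics/top16z.png

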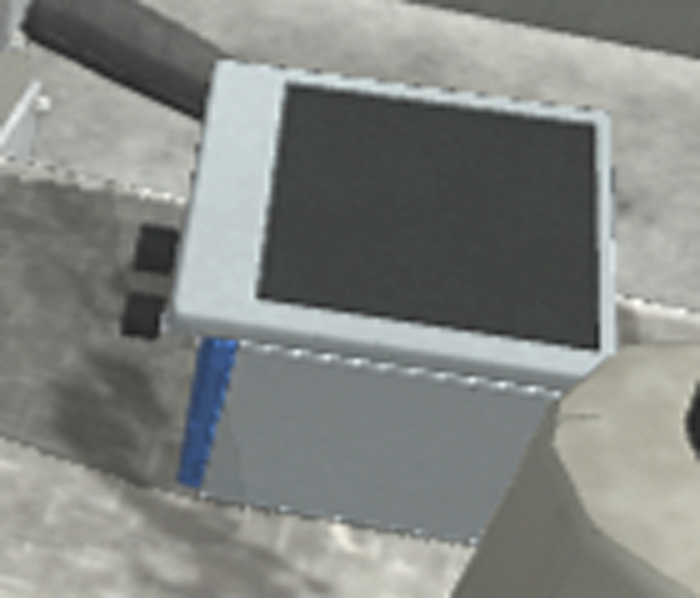

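View pics/top16.png

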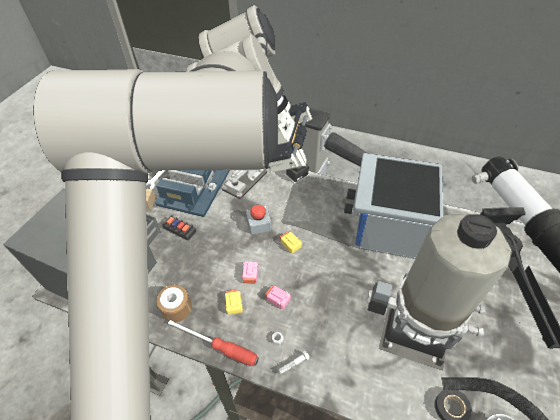

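```bash
python3 -m inch '[[[0,0,-0.05,0,0,0,0.2],[0,0,-0.1,0,0,0,0],[0,0,-0.15,0,0,0,0],[0,0,-0.2,0,0,0,0],[0,0,-0.2,0,0,0,0],[0,0,-0.2,0,0,0,0],[0,0,-0.2,0,0,0,0],[0,0,-0.2,0,0,0,0],[0,0,-0.2,0,0,0,0],[0,0,-0.2,0,0,0,0]]]'; python3 -c "
from plant import bot
print(bot.close_job())"
```

```text
time: 33.8
tool_pos: [691.2, 215.7, 207.2]
tcp_rot: [2.707, 0.0, 0.121]
contact_force: [0.2, 0.3, 0.7]
grip_width: 45.8
the job is handed in; nothing more can be done
None
```

I pulled the upper drawer out by about 133 mm and laid the black connector flat, right way up, in its front compartment. I then let go, pushed the drawer shut with closed fingers and handed the job in at about 34 s of the 67 s allowed.

- **Placement:** after release, the wrist and top pictures showed the connector upright, about mid-compartment.
- **Drawer shut:** it stopped against 16 N, well above its 2 to 5 N sliding force. In the last top picture the two blue fronts are flush and the upper knob is about 1–2 mm from its calculated shut position. The lower drawer looked shut throughout.
- **Bystanders:** the fuse carrier and stop box looked unmoved by eye. I did not measure their positions again at the end.
- **Robot:** it stood clear at hand-in, reading under 1 N.

The one disagreement was that, before placing, the wrist view showed the open drawer about 3 mm further out than I had reckoned, so I shifted the placing point about 4 mm outward. I could not see the connector once the drawer was shut, so its final pose rests on the gentle push rather than on a picture.

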